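# Feel for the release notch of the sampling unit

## Task

The flap on top of the low sampling unit is released by a key sunk in a notch somewhere along the unit's upper front edge. With the closed fingertips, start on the left-hand end of that edge and feel your way lightly along it to the right until you find the notch, then press the key inside it fully down so that the flap pops ajar, and withdraw. Touch only the edge and the key: do not touch the flap itself, grasp or lift nothing, and leave the things standing around where they are.

Things in the scene. Friction and masses are not known exactly. Their poses are not given: they have to be found in the camera images.
- unit: Low cream laboratory unit, a fixed box 297 mm deep x 500 mm wide x 130 mm high, flat top deck. Origin on the table under the middle of its front edge; x points into the unit (away from the robot), y to the left along the front, z up. Along the upper front edge, flush with the deck, runs a strip 40 mm deep in x, accessible from y = -130 to +130 mm between end cheeks 2 mm higher.
- edge_left (a point): Left-hand end of the strip (left as seen from the robot): point at y = +130 mm on the strip's front face, at its top, 130 mm above the table. Feeling starts here: touch the strip's top within 3 cm of this end, fingers closed, TCP over the strip; still be touching it on the way about 6 cm from this end, just before where the notch can begin.
- edge_right (a point): Right-hand end of the strip, y = -130 mm, same height. The one notch in the strip is 56 mm long in y and 34 mm deep in x, open to front and top. Its centre lies anywhere from 90 to 200 mm to the right of edge_left and is not reported: feel it (the strip is gone under the fingertips) or see it from above.
- release_key (a joint): Travel of the flat key inside the notch, m: 0 at rest, 0.008 fully down. Key 52 mm (y) x 30 mm (x), centred in the notch, 18 mm behind the front face; its top at rest is 10 mm below the strip's top. Moves straight down, takes about 6 to 8 N, stays where it is left and raises the flap in proportion.
- flap: Grey hinged flap lying on the deck behind the edge, 130 mm (x) x 170 mm (y) x 6 mm. Origin on its hinge line at its far side, 225 mm behind the unit's front face; flap level (z axis vertical) when shut. Front rim 90 mm behind the front face, rising about 40 mm when the key is fully down. Not to be touched.
- jar: Amber jar, 42 mm across, 75 mm high, on the deck at the left, origin under its centre. Leave alone.
- vial: Small clear vial, 24 mm across, 38 mm high, on the deck at the right, origin under its centre. Leave alone.
- remote: White remote control, 50 x 150 x 18 mm, long along its y, on the table in front of the unit at the right, origin under its centre. Leave alone.
- cap: Blue screw cap, 52 mm across, 20 mm high, on the table in front of the unit, origin under its centre. Leave alone.
- mug: White mug, 76 mm across, 85 mm high, handle at its +y, on the table at the left, origin under its centre. Leave alone.
- carton: Cardboard carton, 80 x 100 x 60 mm, on the table at the right, origin under its centre. Leave alone.
- rack: White vial rack, a block 70 x 130 x 30 mm with six holes, on the table in front at the left, origin under its centre. Leave alone.

How it is judged (in metres and radians):
On the way, in this order (a step that is already met when the one before it is completed fails the run):
1. the closed fingertips touch the edge strip at its left-hand end (TCP within about 45 mm of edge_left along the edge) (contact force between the fingers and anything else above 0.3 N and x of the grasp point in the frame of unit between -0.02 and 0.05 m and y of the grasp point in the frame of unit between 0.085 and 0.15 m and z of the grasp point in the frame of unit below 0.18 m), for 0.04 s.
2. they touch the strip again or still, 50 to 80 mm to the right of that end (contact force between the fingers and anything else above 0.3 N and x of the grasp point in the frame of unit between -0.02 and 0.05 m and y of the grasp point in the frame of unit between 0.05 and 0.08 m and z of the grasp point in the frame of unit below 0.18 m), for 0.04 s.
3. the key in the notch is pressed down (over 6.5 of 8 mm) and the flap is ajar (value of joint release_key above 0.0065 m and angle between flap's own z axis and vertical above 0.22 rad), for 0.1 s.
At the end, for the whole second after the job is handed in: The release key is down by more than 6.5 mm of its 8 mm, the flap stands ajar by more than 0.22 rad, key at rest, every bystander within 30 mm of where it stood (all of step 3 and velocity of joint release_key below 0.005 m/s and distance of each of jar, vial, remote, cap, mug, carton, rack from where it was at the start of the episode below 0.03 m); the robot touches nothing.
It fails at once if the robot touches the flap (contact force between any of the fingers, the arm and flap above 0.5 N).
It fails at once if the fingers bear on anything with more than 60 N (contact force between the fingers and anything else above 60 N).
It fails at once if a bystander is moved or lifted by more than 30 mm (distance of any of jar, vial, remote, cap, mug, carton, rack from where it was at the start of the episode above 0.03 m).
It also fails if it takes over 48 s, if anything falls off the work surface, if the arm or the gripper's body presses on something with over 40 N, if the wrist force passes 120 N, or if a joint passes its speed limit or range.

## Robot

A 6-joint arm with a two-finger parallel gripper is mounted at the origin on the work surface. World frame = base frame: x ahead of the robot, y to its left, z up, the work surface at z = 0. Lengths are in mm, angles in rad, forces in N, time in s.
With the tool pointing down it reaches from about 350 to 975 mm from the base axis. Payload 7.1 kg.
Tool frame: the origin (TCP) lies between the finger pads, 19 mm behind the fingertips; this is the grasp point; z points along the fingers, y is the line along which they close (so a half turn about z gives the same grasp; the last joint's range is limited). The gripper opens to 88 mm and grips with 3 to 60 N. Pads are 20 mm wide; open, the fingers measure 115 mm over their backs; the gripper's body (75 mm by 178 mm) begins 61 mm behind the grasp point.
Start: joints at [-1.137, 0.423, 1.63, -0, 1.089, -0.019], TCP at [273.442, -561.991, 241.375] pointing down, gripper open.
Joint ranges: [-3, 3], [-0.9, 2.11], [0.09, 2.58], [-1.31, 4.45], [0.11, 2.69], [-2.54, 2.54]. Speed limits (rad/s): [2.39, 2.39, 3.01, 3.14, 3.14, 3.14].

## Interface

Orientations are given as a rotation vector (axis times angle).
In Python, from workcell import status, eyes, ticket gives the robot as it stands.
- The arm moves only by the shell command python3 -m jog 'ROWS' [OPENING]. ROWS is a JSON object with one list for each field, all of the same length, 1 to 5, a row being the entries at one place: sx, sy, sz (the shift in shares of 250 mm (1.0 is 250 mm)), rx, ry, rz (a rotation vector in parts of the range, where 1.0 means 2 rad); each row shifts and turns the commanded pose from where the row before left it, along the tool's axes as they then stand; what a row does not reach is not made up. A row lasts 1/12 s, in which the tool goes at most 41.7 mm and 0.125 rad, less where a joint would pass 70% of its speed; a pose out of reach is approached as far as the arm can. OPENING is the finger opening in mm, set as the command begins (- or left out keeps the last). The fingers move at their own pace and stop on an object; the grip force is fixed at half the most. Time passes only in rows, so rows that do not move let the fingers close. It prints the time, the measured TCP pose, the force, the opening and the grip force at its end. Input that does not fit is refused with a message, and nothing moves.
- status.get_obs(): the state, without advancing time (a new reading comes with each control period).
- eyes.get_image(name): name is "scene" or "top" or "wrist"; returns a dict with "img" (480x640x3 uint8, red, green, blue), "range_z" (480x640 float32, mm along the optical axis (not along the pixel's ray), 0 where there is no reading), "fx", "fy", "cx", "cy" (pixels), "R" (3x3) and "t" (3): a world point X has camera coordinates R X + t. Camera axes: x right, y down, z forward; pixel columns grow to the right and rows downward; lengths in mm; the calibration is good to about 2 mm. A picture is of the moment at which its call begins.
- ticket.close_job(): hands the job in; it is judged then, once.
The state is a dict: "t": time; "qpos": joint angles; "qvel": joint speeds; "joint_torque": joint torques, N m; "ee_pos": TCP position; "orientation": TCP orientation; "ft_force": force on the tool from outside, world axes, zero at the start; "moment": the same for the moment, N m; "width": finger opening in mm; "grasp_force": force on a finger pad.
Only numpy, scipy, OpenCV 4.12 (cv2) and the standard library are available. Lean on these libraries where they do the work, as an engineer would, in place of code of your own. Each camera call takes 0.05 s, during which the arm holds its last target. There are 200 camera calls.

## Working session

There is one attempt and no reset: what is moved stays moved. The work goes in short steps, Python scripts to look and compute and a shell command to move; the robot and the scene stay as the last step left them, time stands still between calls to the robot, and variables do not carry over. Pictures are saved under pics/ and viewed, at most 10 in all, crops included, and the job is handed in when it is done.

```bash
mkdir -p pics; cat > h.py <<'E'
import numpy as np, cv2
from workcell import status, eyes, ticket
def snap(n,f):
    d=eyes.get_image(n); cv2.imwrite('pics/'+f+'.png',d['img'][:,:,::-1]); np.savez('pics/'+f+'.npz',**d); return d
def cloud(d):
    v,u=np.mgrid[0:480,0:640]; z=d['range_z']; P=np.stack([(u-d['cx'])*z/d['fx'],(v-d['cy'])*z/d['fy'],z],-1)
    W=(P-d['t'])@d['R']; W[z==0]=np.nan; return W
E
python3 - <<'E'
from h import *
o=status.get_obs(); print(o)
for n in('top','scene'):
    d=snap(n,n+'0'); print(n,d['R'],d['t'],d['fx'])
a=[cv2.imread('pics/%s0.png'%n) for n in('top','scene')]
E
```

```text
{'t': 0.0, 'qpos': array([-1.13697671e+00,  4.23855775e-01,  1.63067961e+00, -6.64695971e-05,
        1.08858245e+00, -1.90104885e-02]), 'qvel': array([ 0.00107436,  0.00240408,  0.00047272, -0.0020344 ,  0.00032878,
       -0.00010791]), 'joint_torque': array([ 1.28262636e-05, -5.44631732e+01, -2.73664856e+01,  6.43030135e-02,
        2.25366186e-02, -1.04359674e-04]), 'ee_pos': array([ 273.22785546, -561.53404791,  240.59642779]), 'orientation': array([-3.05995759e+00, -7.04956969e-01,  5.83545163e-04]), 'ft_force': array([ 0.23568413, -0.47421302,  0.26052777]), 'moment': array([ 0.01864466, -0.00680832, -0.04237473]), 'grasp_force': 0.0, 'width': 88.08062244988477}
top [[ 0.02871537 -0.99954659  0.00905814]
 [-0.99554114 -0.0294125  -0.08962563]
 [ 0.08985141 -0.00644411 -0.99593433]] [ -43.95089678  598.64461725 1323.43777671] 598.4350975913761
scene [[-0.88307913  0.46871391 -0.02187521]
 [ 0.3350523   0.59724425 -0.72872441]
 [-0.32849842 -0.65085065 -0.6844576 ]] [ 535.79591016 -104.43467839 1635.29876701] 611.7551926951938
```

View pics/top0.png

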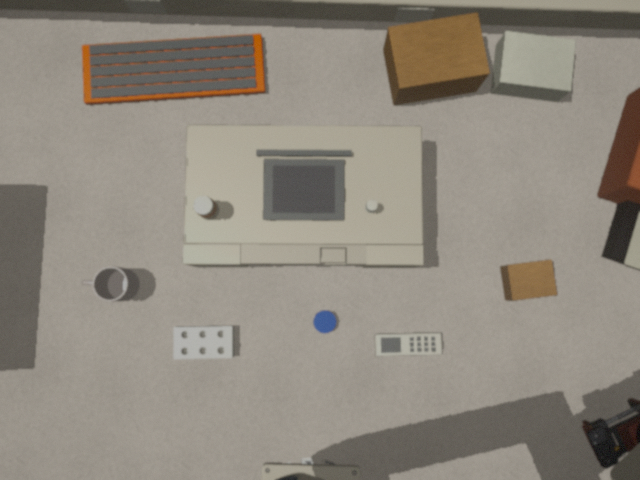

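View pics/scene0.png

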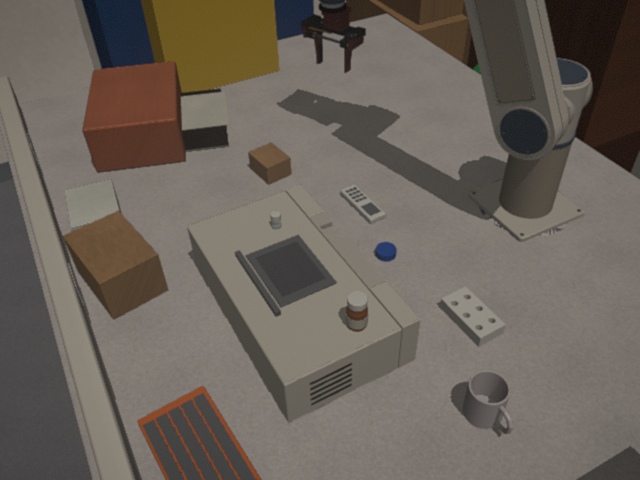

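The top view shows the unit at columns 184–423, rows 125–265. The strip runs along rows 244–264 between cheek seams at columns ~241 and ~365, and the notch shows at columns ~320–346. The gripper starts at the far right. The scene view agrees. Next I'll measure the unit frame and the notch.

```bash
python3 - <<'E'
from h import *
d=dict(np.load('pics/top0.npz'))
W=cloud(d); z=W[...,2]
print('deck z',np.nanmedian(z[225:240,230:400]),'strip',np.nanmedian(z[250:260,250:310]),'notch',np.nanmedian(z[251:258,325:341]))
def ray(u,v,h):
    r=d['R'].T@np.array([(u-d['cx'])/d['fx'],(v-d['cy'])/d['fy'],1]); c=-d['R'].T@d['t']; return (c+r*(h-c[2])/r[2])[:2]
m=((z>115)&(z<145)).astype(np.uint8); m[:, :175]=0; m[:,435:]=0; m[:115]=0; m[275:]=0
P=W[m>0][:,:2].astype(np.float32); r=cv2.minAreaRect(P); print(r, cv2.boxPoints(r))
E
python3 - <<'E'
import cv2
a=cv2.imread('pics/top0.png')[232:274,176:432]; cv2.imwrite('pics/c1.png',cv2.resize(a,(768,126),interpolation=cv2.INTER_CUBIC))
E
```

```text
deck z 130.64687716146415 strip 130.71017227290713 notch 120.57818429085191
((695.34326171875, 32.217864990234375), (297.9508972167969, 500.93109130859375), 1.5206434726715088) [[ 539.7737   278.64185]
 [ 553.0669  -222.11287]
 [ 850.91284 -214.20612]
 [ 837.6196   286.54858]]
```

View pics/c1.png

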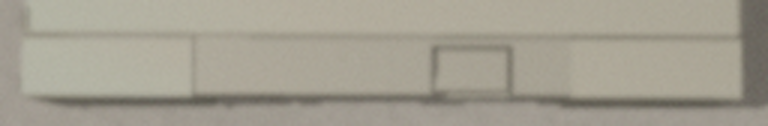

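The crop shows the notch at columns 433–511 (full image 320.3–346.3) and the strip ends at crop columns 193 and 572. The fitted 298 × 501 mm rectangle matches the unit.

```bash
cat >> h.py <<'E'
from scipy.spatial.transform import Rotation as Ro
a=0.02654; O=np.array([546.4,28.3,0.]); U=Ro.from_euler('z',a).as_matrix()
def rep(tgt=None):
    o=status.get_obs(); T=Ro.from_rotvec(o['orientation']).as_matrix()
    print('t',o['t'],'unit pos',(U.T@(o['ee_pos']-O)).round(1),'F',o['ft_force'].round(1),'w',round(o['width'],1),'toolx',(U.T@T[:,0]).round(3),'tooly',(U.T@T[:,1]).round(3))
    if tgt is not None:
        print('tool delta',(T.T@(U@np.array(tgt)+O-o['ee_pos'])).round(1),'q',o['qpos'].round(2))
        best=min((Ro.from_matrix(T.T@U@np.array(M).T).as_rotvec() for M in ([[1,0,0],[0,-1,0],[0,0,-1]],[[-1,0,0],[0,1,0],[0,0,-1]])),key=np.linalg.norm)
        print('rot',best.round(4))
E
python3 - <<'E'
from h import *
d=dict(np.load('pics/top0.npz'))
c=-d['R'].T@d['t']
for u,v,h in[(240.3,255,130),(366.7,255,130),(320.3,255.7,128),(346.3,255.7,128),(333.3,247,130),(333.3,263,130)]:
    r=d['R'].T@np.array([(u-d['cx'])/d['fx'],(v-d['cy'])/d['fy'],1]); p=c+r*(h-c[2])/r[2]; print(u,v,(U.T@(p-O)).round(1))
rep([18,108,190])
E
```

```text
240.3 255 [ 18.4 130.1 130. ]
366.7 255 [  19.1 -132.7  130. ]
320.3 255.7 [ 17.6 -36.1 128. ]
346.3 255.7 [ 17.7 -90.3 128. ]
333.3 247 [ 35.7 -63.1 130. ]
333.3 263 [  2.3 -63.2 130. ]
t 0.1 unit pos [-288.7 -582.4  240.7] F [0.  0.2 0.1] w 87.7 toolx [0.911 0.413 0.   ] tooly [ 0.413 -0.911 -0.001]
tool delta [ 564.7 -501.8   51.4] q [-1.14  0.42  1.63 -0.    1.09 -0.02]
rot [-1.300e-03  3.000e-04  4.263e-01]
```

Careful with the scale: shifts go in shares of 250 mm and turns go in shares of 2 rad. That gives: 28 mm is 0.112, -25 mm is -0.1.

```bash
R='x'; python3 -m jog '{"sx": [0.056,0.112,0.112,0.112,0.112],"sy": [-0.048,-0.1,-0.1,-0.1,-0.1],"sz": [0,0,0,0,0],"rx": [0,0,0,0,0],"ry": [0,0,0,0,0],"rz": [0,0,0,0,0]}' 0
python3 -m jog '{"sx": [0.112,0.112,0.112,0.112,0.112],"sy": [-0.1,-0.1,-0.1,-0.1,-0.1],"sz": [0,0,0,0,0],"rx": [0,0,0,0,0],"ry": [0,0,0,0,0],"rz": [0,0,0,0,0]}'
python3 -m jog '{"sx": [0.112,0.112,0.112,0.112,0.112],"sy": [-0.1,-0.1,-0.1,-0.1,-0.1],"sz": [0,0,0,0,0],"rx": [0,0,0,0,0],"ry": [0,0,0,0,0],"rz": [0,0,0,0,0]}'
python3 -m jog '{"sx": [0.112,0.112,0.112,0.08,0.04],"sy": [-0.1,-0.1,-0.1,-0.072,-0.036],"sz": [0,0,0,0,0],"rx": [0,0,0,0,0],"ry": [0,0,0,0,0],"rz": [0,0,0,0,0]}'
python3 -m jog '{"sx": [0,0,0,0,0],"sy": [0,0,0,0,0],"sz": [0,0,0,0,0],"rx": [0,0,0,0,0],"ry": [0,0,0,0,0],"rz": [0.0535,0.0535,0.0535,0.0525,0]}'
python3 -c "
from h import *
rep([18,108,170])"
```

```text
t: 0.52
ee_pos: [337.8, -404.4, 241.0]
orientation: [-3.061, -0.704, 0.0]
ft_force: [0.4, -0.2, -0.4]
width: 58.0
grasp_force: 0.0
t: 0.93
ee_pos: [409.1, -230.7, 241.3]
orientation: [-3.061, -0.705, 0.0]
ft_force: [0.2, 0.6, 0.1]
width: 24.3
grasp_force: 0.0
t: 1.35
ee_pos: [480.3, -57.0, 241.3]
orientation: [-3.061, -0.705, 0.0]
ft_force: [0.5, -1.0, 0.1]
width: 0.4
grasp_force: 0.0
t: 1.77
ee_pos: [538.9, 85.6, 241.2]
orientation: [-3.06, -0.709, -0.001]
ft_force: [1.1, 0.4, -0.3]
width: 0.8
grasp_force: 0.0
t: 2.18
ee_pos: [537.6, 82.2, 241.0]
orientation: [3.141, 0.036, -0.001]
ft_force: [0.4, -0.3, 0.8]
width: 0.6
grasp_force: 0.0
t 2.1833 unit pos [ -7.3  54.1 241. ] F [ 0.4 -0.3  0.8] w 0.6 toolx [ 1.    -0.004 -0.001] tooly [-0.004 -1.     0.   ]
tool delta [ 25.2 -54.   71. ] q [ 0.13  0.31  1.81 -0.    1.03  1.68]
rot [ 0.0003  0.001  -0.0037]
```

In the tool's units: 20 mm is 0.08, -18 mm is -0.072, -0.004 rad is -0.002.

```bash
python3 -m jog '{"sx": [0.032,0.032,0.032,0,0],"sy": [-0.072,-0.072,-0.072,0,0],"sz": [0.02,0.06,0.08,0.08,0.06],"rx": [0,0,0,0,0],"ry": [0,0,0,0,0],"rz": [0,0,-0.002,0,0]}'
python3 -m jog '{"sx": [0,0,0,0],"sy": [0,0,0,0],"sz": [0.02,0.012,0.004,0],"rx": [0,0,0,0],"ry": [0,0,0,0],"rz": [0,0,0,0]}'
python3 -c "
from h import *
rep([18,108,150])"
```

```text
t: 2.6
ee_pos: [560.2, 137.6, 164.8]
orientation: [3.141, 0.056, -0.002]
ft_force: [0.2, -0.4, -0.4]
width: 0.3
grasp_force: 0.0
t: 2.93
ee_pos: [561.0, 137.1, 158.0]
orientation: [-3.141, -0.049, -0.002]
ft_force: [-0.1, 0.0, -0.4]
width: 0.4
grasp_force: 0.0
t 2.9333 unit pos [ 17.5 108.4 158. ] F [-0.1  0.  -0.4] w 0.4 toolx [1.    0.005 0.001] tooly [ 0.005 -1.    -0.   ]
tool delta [0.5 0.4 8. ] q [ 0.22  0.46  1.79 -0.    0.88  1.76]
rot [-0.0001 -0.001   0.0047]
```

In the tool's units: 3 mm is 0.012, 1 mm is 0.004.

```bash
python3 -m jog '{"sx": [0,0,0,0],"sy": [0,0,0,0],"sz": [0.012,0.012,0.004,0],"rx": [0,0,0,0],"ry": [0,0,0,0],"rz": [0,0,0,0]}'
python3 -m jog '{"sx": [0,0],"sy": [0,0],"sz": [0.0028,0],"rx": [0,0],"ry": [0,0],"rz": [0,0]}'
python3 -m jog '{"sx": [0,0],"sy": [0,0],"sz": [0.0028,0],"rx": [0,0],"ry": [0,0],"rz": [0,0]}'
```

```text
t: 3.27
ee_pos: [560.5, 137.3, 150.4]
orientation: [3.141, 0.048, 0.0]
ft_force: [1.0, -0.3, -0.3]
width: 0.5
grasp_force: 0.0
t: 3.43
ee_pos: [560.6, 137.4, 149.7]
orientation: [-3.141, -0.049, -0.0]
ft_force: [-0.3, 1.1, 0.2]
width: 0.7
grasp_force: 0.0
t: 3.6
ee_pos: [560.7, 137.4, 149.1]
orientation: [-3.141, -0.048, -0.0]
ft_force: [-0.2, -0.6, 1.0]
width: 0.6
grasp_force: 0.4
```

In the tool's units: 0.5 mm is 0.002.

```bash
python3 -m jog '{"sx": [0,0],"sy": [0,0],"sz": [0.002,0],"rx": [0,0],"ry": [0,0],"rz": [0,0]}'
python3 -m jog '{"sx": [0,0],"sy": [0,0],"sz": [0.002,0],"rx": [0,0],"ry": [0,0],"rz": [0,0]}'
```

```text
t: 3.77
ee_pos: [560.8, 137.4, 149.1]
orientation: [-3.141, -0.048, -0.001]
ft_force: [-1.5, 0.1, 6.4]
width: 0.5
grasp_force: 2.9
t: 3.93
ee_pos: [560.7, 137.4, 149.0]
orientation: [-3.141, -0.048, -0.001]
ft_force: [-3.8, -0.2, 8.8]
width: 0.1
grasp_force: 5.0
```

In contact at about 9 N, so I'll slide right.

In the tool's units: 8 mm is 0.032, 6 mm is 0.024.

```bash
python3 -m jog '{"sx": [0,0,0,0,0],"sy": [0.024,0.032,0.032,0.032,0.016],"sz": [-0.0008,0,0,0,0],"rx": [0,0,0,0,0],"ry": [0,0,0,0,0],"rz": [0,0,0,0,0]}'
python3 -m jog '{"sx": [0,0,0,0],"sy": [0.016,0.016,0.008,0],"sz": [0,0,0,0],"rx": [0,0,0,0],"ry": [0,0,0,0],"rz": [0,0,0,0]}'
python3 -c "
from h import *
rep([17.5,-62.5,150])"
```

```text
t: 4.35
ee_pos: [562.7, 103.3, 149.1]
orientation: [-3.14, -0.047, -0.004]
ft_force: [0.7, 4.3, 5.7]
width: 0.5
grasp_force: 2.9
t: 4.68
ee_pos: [563.0, 93.3, 149.1]
orientation: [-3.14, -0.047, -0.004]
ft_force: [-0.5, 0.7, 6.2]
width: 0.6
grasp_force: 3.1
t 4.6833 unit pos [ 18.3  64.5 149.1] F [-0.5  0.7  6.2] w 0.6 toolx [1.    0.004 0.002] tooly [ 0.004 -1.    -0.001]
tool delta [ -1.3 127.   -1. ] q [0.14 0.47 1.82 0.   0.86 1.68]
rot [-0.0008 -0.0024  0.0037]
```

In the tool's units: 10 mm is 0.04, 8 mm is 0.032.

```bash
python3 -m jog '{"sx": [0,0,0,0,0],"sy": [0.032,0.04,0.04,0.04,0.04],"sz": [0,0,0,0,0],"rx": [0,0,0,0,0],"ry": [0,0,0,0,0],"rz": [0,0,0,0,0]}'
python3 -m jog '{"sx": [0,0,0,0,0],"sy": [0.04,0.04,0.04,0.032,0.016],"sz": [0,0,0,0,0],"rx": [0,0,0,0,0],"ry": [0,0,0,0,0],"rz": [0,0,0,0,0]}'
python3 -m jog '{"sx": [0,0,0],"sy": [0.024,0.024,0],"sz": [0,0,0],"rx": [0,0,0],"ry": [0,0,0],"rz": [0,0,0]}'
python3 -m jog '{"sx": [0,0,0],"sy": [0.024,0.02,0],"sz": [0,0,0],"rx": [0,0,0],"ry": [0,0,0],"rz": [0,0,0]}'
python3 -m jog '{"sx": [0,0,0],"sy": [0.024,0.024,0],"sz": [0,0,0],"rx": [0,0,0],"ry": [0,0,0],"rz": [0,0,0]}'
python3 -c "
from h import *
rep([17.5,-62.5,150])"
```

```text
t: 5.1
ee_pos: [564.4, 45.5, 149.1]
orientation: [-3.14, -0.048, -0.004]
ft_force: [-0.2, 4.6, 6.0]
width: 0.3
grasp_force: 3.1
t: 5.52
ee_pos: [565.7, 3.1, 149.1]
orientation: [-3.14, -0.047, -0.004]
ft_force: [0.7, 4.7, 7.0]
width: 0.5
grasp_force: 3.3
t: 5.77
ee_pos: [565.9, -9.3, 148.9]
orientation: [3.141, 0.047, 0.003]
ft_force: [1.2, -0.9, 6.9]
width: 0.4
grasp_force: 3.0
t: 6.02
ee_pos: [565.1, -20.5, 147.9]
orientation: [3.141, 0.048, -0.001]
ft_force: [0.5, 0.3, -0.6]
width: 0.4
grasp_force: 0.0
t: 6.27
ee_pos: [565.7, -32.6, 148.0]
orientation: [3.141, 0.047, -0.0]
ft_force: [0.3, -0.4, 1.1]
width: 0.2
grasp_force: 0.0
t 6.2667 unit pos [ 17.7 -61.4 148. ] F [ 0.3 -0.4  1.1] w 0.2 toolx [ 1.     0.004 -0.   ] tooly [ 0.004 -1.     0.   ]
tool delta [-0.2  1.1 -2. ] q [-0.08  0.46  1.82 -0.    0.85  1.46]
rot [0.0002 0.0003 0.0036]
```

The strip is gone under the fingertips, at the position the camera gave. Now I'll press the key.

In the tool's units: 3 mm is 0.012, 2 mm is 0.008.

```bash
python3 -m jog '{"sx": [0,0,0,0,0],"sy": [0.004,0,0,0,0],"sz": [0.012,0.012,0.008,0.004,0],"rx": [0,0,0,0,0],"ry": [0,0,0,0,0],"rz": [0,0,0,0,0]}'
python3 -m jog '{"sx": [0,0,0],"sy": [0,0,0],"sz": [0.006,0.006,0],"rx": [0,0,0],"ry": [0,0,0],"rz": [0,0,0]}'
python3 -m jog '{"sx": [0,0,0],"sy": [0,0,0],"sz": [0.006,0.006,0],"rx": [0,0,0],"ry": [0,0,0],"rz": [0,0,0]}'
```

```text
t: 6.68
ee_pos: [565.7, -32.4, 139.0]
orientation: [-3.141, -0.049, 0.001]
ft_force: [-0.3, 0.8, 0.3]
width: -0.1
grasp_force: 0.0
t: 6.93
ee_pos: [565.8, -32.4, 136.4]
orientation: [-3.141, -0.049, 0.0]
ft_force: [-1.1, 0.2, 3.8]
width: 0.0
grasp_force: 1.7
t: 7.18
ee_pos: [565.8, -32.4, 133.4]
orientation: [-3.141, -0.049, -0.0]
ft_force: [-1.8, -0.1, 4.0]
width: 0.8
grasp_force: 2.0
```

In the tool's units: 1 mm is 0.004.

```bash
python3 -m jog '{"sx": [0,0,0],"sy": [0,0,0],"sz": [0.004,0.004,0],"rx": [0,0,0],"ry": [0,0,0],"rz": [0,0,0]}'
python3 -m jog '{"sx": [0,0],"sy": [0,0],"sz": [0.0028,0],"rx": [0,0],"ry": [0,0],"rz": [0,0]}'
python3 -m jog '{"sx": [0,0],"sy": [0,0],"sz": [0.0024,0],"rx": [0,0],"ry": [0,0],"rz": [0,0]}'
```

```text
t: 7.43
ee_pos: [565.8, -32.4, 131.5]
orientation: [-3.141, -0.049, -0.0]
ft_force: [-1.7, 0.1, 5.0]
width: 0.4
grasp_force: 2.4
t: 7.6
ee_pos: [565.8, -32.4, 131.0]
orientation: [-3.141, -0.049, -0.0]
ft_force: [-2.1, 0.9, 6.5]
width: 0.6
grasp_force: 3.5
t: 7.77
ee_pos: [565.9, -32.4, 131.0]
orientation: [-3.141, -0.049, -0.0]
ft_force: [-5.3, -0.3, 12.0]
width: 0.6
grasp_force: 6.2
```

The key has hit its end stop at about 8 mm of travel. I'll hold briefly, then withdraw straight up and back, away from the flap.

In the tool's units: 0.3 mm is 0.0012.

```bash
python3 -m jog '{"sx": [0,0,0],"sy": [0,0,0],"sz": [0.0012,0,0],"rx": [0,0,0],"ry": [0,0,0],"rz": [0,0,0]}'
python3 -m jog '{"sx": [0,0,0,-0.04,-0.08],"sy": [0,0,0,0,0],"sz": [-0.012,-0.04,-0.06,-0.08,-0.08],"rx": [0,0,0,0,0],"ry": [0,0,0,0,0],"rz": [0,0,0,0,0]}'
python3 -m jog '{"sx": [-0.1,-0.12,-0.12,-0.08,-0.04],"sy": [0,0,0,0,0],"sz": [-0.06,-0.04,0,0,0],"rx": [0,0,0,0,0],"ry": [0,0,0,0,0],"rz": [0,0,0,0,0]}'
python3 -m jog '{"sx": [0,0,0],"sy": [0,0,0],"sz": [0,0,0],"rx": [0,0,0],"ry": [0,0,0],"rz": [0,0,0]}'
python3 - <<'E'
from h import *
rep(); snap('scene','scene1'); d=snap('top','top1'); z=cloud(d)[...,2]
print('flap rim z',np.nanmedian(z[214:220,275:335]),'key z',np.nanmedian(z[251:258,325:341]))
E
```

```text
t: 8.02
ee_pos: [565.9, -32.4, 130.9]
orientation: [-3.141, -0.049, -0.0]
ft_force: [-5.3, 0.0, 14.4]
width: 0.4
grasp_force: 7.5
t: 8.43
ee_pos: [537.2, -33.4, 198.6]
orientation: [3.141, 0.049, 0.002]
ft_force: [-0.0, -0.4, -0.1]
width: 0.5
grasp_force: 0.0
t: 8.85
ee_pos: [418.4, -36.9, 222.9]
orientation: [-3.141, -0.048, 0.001]
ft_force: [0.4, -0.4, -0.4]
width: 0.4
grasp_force: 0.0
t: 9.1
ee_pos: [422.6, -37.1, 223.0]
orientation: [3.141, 0.048, 0.003]
ft_force: [-0.1, 1.3, -0.6]
width: 0.6
grasp_force: 0.0
t 9.1 unit pos [-125.5  -62.1  223. ] F [-0.1  1.3 -0.6] w 0.6 toolx [1.    0.004 0.002] tooly [ 0.004 -1.     0.   ]
flap rim z 131.2169719461652 key z 112.12759235919023
```

View pics/scene1.png

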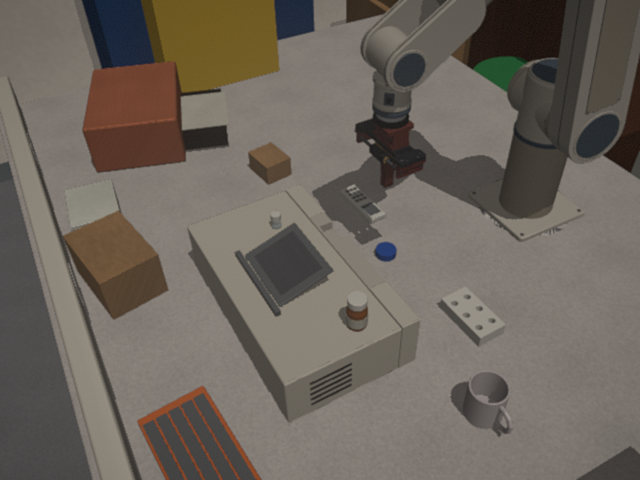

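The scene shows the flap tilted up, with its rim raised at about (305, 230)–(332, 268). The arm is clear and the bystanders haven't moved. The key top went from 120.6 to 112.1 mm, so it is fully down.

```bash
python3 -c "
from workcell import ticket
print(ticket.close_job())"
```

```text
the job is handed in; nothing more can be done
None
```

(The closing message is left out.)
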